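# Lens barrel pressed into the V-blocks for gauging

### The arm

A 6-joint arm with a two-finger parallel gripper is mounted at the origin on the work surface. World frame = base frame: x ahead of the robot, y to its left, z up, the work surface at z = 0. Lengths are in m, angles in rad, forces in N, time in s.
With the tool pointing down it reaches from about 0.3 to 0.825 m from the base axis. Payload 5.4 kg.
Tool frame: the origin (TCP) lies midway between the tips of the shut fingers; the grasp point (between the pads) lies 19 mm behind it; z points along the fingers, y is the line along which they close (so a half turn about z gives the same grasp; the last joint's range is limited). The gripper opens to 92 mm and grips with 3 to 60 N. Pads are 20 mm wide; open, the fingers measure 128 mm over their backs; the gripper's body (75 mm by 189 mm) begins 69 mm behind the grasp point.
Start: joints at [1.077, 0.158, 1.597, -0, 1.386, -0.21], TCP at [0.161, 0.552, 0.215] pointing down, gripper open.
Joint ranges: [-2.91, 2.91], [-0.94, 2.29], [0.18, 2.7], [-1.29, 4.43], [0.17, 2.64], [-3, 3]. Speed limits (rad/s): [2.57, 2.57, 3.14, 3.14, 3.14, 3.14].

### API

Orientations are given as a rotation vector (axis times angle).
In Python, from rig import env, grab_frame, camera_model, job_done, models gives the robot as it stands.
- The arm moves only by the tool play_rows, never from a script. Its argument "deltas" is text: rows parted by semicolons, each of 7 numbers parted by spaces: the shift along the tool's x, y, z in cm, then the turn, a rotation vector about the tool's x, y, z in rad, then the finger opening in cm, from 0 to 9.19. In form: tx ty tz wx wy wz claw; .... A call has 1 to 5 rows; each row shifts and turns the commanded pose from where the row before left it, along the tool's axes as they then stand; what a row does not reach is not made up. A row lasts 1/10 s, in which the tool goes at most 50 mm and 8.59 degrees, less where a joint would pass 70% of its speed; a pose out of reach is approached as far as the arm can. A call is refused whole if a number of a shift passes 5 or a number of a turn 0.15, either way. A call with a gripper value outside its range is refused whole. The fingers move at their own pace and stop on an object; "newtons" is the grip in N (left out, the last holds). Time passes only in rows, so rows that do not move let the fingers close. It gives the time, the measured TCP pose, the force, the opening and the grip force at its end, in the units of the state.
- env.get_obs(): the state, without advancing time (a new reading comes with each control period).
- grab_frame(name): name is "scene" or "top"; returns (picture, depth): 480x640x3 uint8, blue, green, red; 480x640 float32, m along the optical axis (not along the pixel's ray), 0 where there is no reading.
- camera_model(name): a dict with "fx", "fy", "cx", "cy" (pixels), "R" (3x3) and "t" (3): a world point X has camera coordinates R X + t. Camera axes: x right, y down, z forward; pixel columns grow to the right and rows downward; lengths in m; the calibration is good to about 2 mm. A picture is of the moment at which its call begins. camera_model takes no time and is no camera call.
- job_done(): hands the job in; it is judged then, once.
Trained networks look in the newest picture that a camera, given by its name, has taken for a name from the list of things; names that differ only in an ending like _2 or _b are one class to them, and where a whole thing is asked for, a point or a joint stands for the part that bears it (a point fixed in the world has none). Each returns a list of dicts, best first, with "confidence" (0 to 1); they miss things now and then, are a little off and sometimes report something else, mostly with a low value. They report only what shows in the picture. A call takes as long as a camera call. They do not tell look-alikes from the thing itself.
- models.spot_in(camera, label): "extent" ([left, top, right, bottom] in pixels, round what is visible of it).
- models.silhouettes(camera, label): "pixels" (480x640 bool, what is visible of it) and "extent" ([left, top, right, bottom] in pixels, round what is visible of it).
- models.tip_of(camera, label): "at" ([row, column] in pixels: a listed point, or the origin of a listed thing).
The state is a dict: "clock": time; "joints": joint angles; "qd": joint speeds; "effort": joint torques, N m; "eef_pos": TCP position; "eef_rot": TCP orientation; "ft_force": force on the tool from outside, world axes, zero at the start; "wrist_torque": the same for the moment, N m; "gripper_width": opening from 0.0 (shut) to 1.0 (fully open); "grip_force": force on a finger pad.
Only numpy, scipy, OpenCV 4.12 (cv2) and the standard library are available. Lean on these libraries where they do the work, as an engineer would, in place of code of your own. Each camera call takes 0.05 s, during which the arm holds its last target. There are 200 camera calls.

### The job

Take the medium-thick lens barrel, the one with the threaded neck, out of the grey parts tray and lower it gently into the pair of V-blocks on the granite plate, lying along the Vs with its threaded end butted up against the end stop. Then press it down at its middle with a steady push of about 10 N so that it bears on both flanks of both V-blocks, and finish while still holding it down like that, for the gauging camera to read. Leave the other barrels, the ring gauge and the bottle where they are.

Things in the scene. Friction and masses are not known exactly. Their poses are not given: they have to be found in the camera images.
- barrel: the lens barrel to gauge: dark tube 38 mm in diameter, 120 mm long, with a bare-metal threaded neck 30 mm in diameter and 12 mm long at one end only; 0.28 kg. Origin on its axis at the middle of the tube; x along the axis towards the neck, whose end face is 72 mm from the origin. May be rolled about x. Black rings mark its middle. Starts level in the tray, axis 34 mm above the bench.
- neck_end (a point): centre of the barrel's threaded end face, on its axis, 72 mm from its origin
- tray: grey parts tray, fixed, 300 x 176 mm, rim 18 mm high, floor 4 mm thick; origin at the centre of its underside. Three barrels lie parallel to its y at x = -90, 0, +90 mm in any order (the necked one with its neck to +y), each in the notches of two ribs 24 mm high and 8 mm thick at y = -43 and +43 mm; the middle of each barrel is free for fingers.
- plate: black granite plate, fixed to the bench, 360 x 240 mm, top 40 mm above the bench, origin at the centre of its underside. At its far (+x) edge a small grey gauging camera, up to 121 mm above the bench, looks to -x, its lens front 105 mm from the plate's centre; at the near (-x) edge stands its backlight panel, 64 mm wide, 122 mm high above the bench, 165 mm from the centre.
- fixture: fixed steel base 170 x 62 x 12 mm on the plate, with two V-blocks and an end stop. Origin under the base midway between the blocks; x along the Vs to the end stop, z up. Blocks: from 25 to 57 mm either side of the origin, 50 mm wide, tops 52 mm above the origin, 90-degree Vs 41 mm wide at the top, open gap of 50 mm between them.
- stop_face (a point): point on the face of the end stop, on the V axis, 72 mm along the fixture's x from its origin. The stop is an upright steel plate 44 mm wide, 12 mm thick, its top 65 mm above the fixture's origin
- seat (a point): where the barrel's origin comes to lie when it is fully seated in both Vs and its neck touches the end stop: on the V axis, 58.4 mm above the fixture's origin (98.4 mm above the bench); same axes as the fixture
- v_stop_left: left (+y) half, with its flank, of the V-block nearer the end stop; its origin is that of the fixture
- v_stop_right: right (-y) half, with its flank, of the V-block nearer the end stop; its origin is that of the fixture
- v_free_left: left (+y) half, with its flank, of the V-block farther from the end stop; its origin is that of the fixture
- v_free_right: right (-y) half, with its flank, of the V-block farther from the end stop; its origin is that of the fixture
- fat_barrel: another dark barrel in the tray, 46 mm in diameter and 108 mm long, no neck; origin at its middle on the axis. To be left alone.
- slim_barrel: another dark barrel in the tray, 28 mm in diameter and 116 mm long, no neck; origin at its middle on the axis. To be left alone.
- ring_gauge: loose steel ring, 52 mm across and 18 mm high, on the bench between tray and plate; origin at the centre of its underside. To be left alone.
- cleaner: loose white plastic bottle, 48 mm across and 120 mm high, on the bench between tray and plate, farther out; origin at the centre of its underside. To be left alone.
There are look-alikes about, which are no part of the job. What is shaped like the barrel but purple or red is not meant.

How it is judged:
By the outcome, as a careful person would: the job done as asked, in the order asked, and still so for the second after the job is handed in, while the arm keeps its last pose, push and grip.
It also fails if it takes over 67 s, if anything falls off the work surface, if the arm or the gripper's body presses on something with over 40 N, if the wrist force passes 120 N, or if a joint passes its speed limit or range.

## Working session

There is one attempt and no reset: what is moved stays moved. The work goes in short steps, Python scripts to look and compute and a tool call to move; the robot and the scene stay as the last step left them, time stands still between calls to the robot, and variables do not carry over. Pictures are saved under pics/ and viewed, at most 10 in all, crops included, and the job is handed in when it is done.

Besides the shell and the picture viewer there is one more tool, called as a command line: name --argument value ..., lists and objects as JSON in quotes. play_rows: Moves the arm, as the interface text tells. Its arguments: {"type":"object","properties":{"deltas":{"type":"string"},"newtons":{"type":"number"}},"required":["deltas"]}

```bash
mkdir -p pics; ls
python3 - <<'E'
from rig import env, grab_frame, camera_model, models
import cv2,numpy as np
o=env.get_obs();print({k:np.round(v,3) for k,v in o.items()})
ims=[]
for c in("scene","top"):
    im,d=grab_frame(c);cv2.imwrite(f"pics/{c}0.png",im);np.save(f"pics/{c}0.npy",d)
    m=camera_model(c);R=np.array(m["R"]);print(c,m["fx"],m["cx"],m["cy"],R.round(3).tolist(),(-R.T@np.array(m["t"])).round(3))
    for l in("barrel","neck_end","stop_face","fixture","seat","tray","plate"):
        print(c,l,[(np.round(r["at"],1).tolist(),round(r["confidence"],2)) for r in models.tip_of(c,l)])
E
```

```text
pics
{'clock': np.float64(0.0), 'joints': array([ 1.077,  0.159,  1.598, -0.   ,  1.386, -0.21 ]), 'qd': array([ 0.   , -0.   ,  0.   , -0.   ,  0.001,  0.   ]), 'effort': array([ 2.0000e-03, -3.8557e+01, -3.2211e+01,  7.0000e-02,  3.8000e-02,
       -0.0000e+00]), 'eef_pos': array([0.161, 0.551, 0.214]), 'eef_rot': array([-4.440e-01, -3.109e+00,  3.000e-03]), 'ft_force': array([-0.195, -0.164,  0.15 ]), 'wrist_torque': array([-0.004,  0.012, -0.017]), 'grip_force': np.float64(0.0), 'gripper_width': np.float64(1.001)}
scene 488.7237586492838 314.5498922011083 240.04352925893878 [[0.579, 0.815, -0.015], [0.628, -0.457, -0.63], [-0.52, 0.355, -0.777]] [ 1.092 -0.354  0.876]
scene barrel [([269.6, 191.7], 0.91), ([228.4, 140.6], 0.91), ([392.9, 349.4], 0.88)]
scene neck_end [([241.8, 161.9], 0.96), ([254.6, 225.8], 0.7), ([359.2, 364.1], 0.66)]
scene stop_face [([157.0, 383.1], 0.66)]
scene fixture [([190.6, 368.3], 0.68)]
scene seat [([174.0, 368.4], 0.9)]
scene tray [([308.7, 215.4], 0.64)]
scene plate [([205.0, 377.3], 0.68)]
top 447.5208534178301 324.16180374877206 240.31129274364176 [[0.013, -1.0, 0.024], [-0.997, -0.015, -0.07], [0.071, -0.023, -0.997]] [0.462 0.033 1.033]
top barrel [([108.5, 377.4], 0.73), ([290.8, 425.2], 0.61)]
top neck_end [([276.0, 394.2], 0.86), ([123.7, 353.7], 0.83), ([336.9, 437.2], 0.57)]
top stop_face [([275.2, 191.0], 0.93), ([243.4, 435.8], 0.74)]
top fixture [([262.0, 228.8], 0.94), ([174.6, 328.8], 0.74), ([278.4, 394.7], 0.43)]
top seat [([263.4, 227.7], 0.71), ([262.0, 226.7], 0.61)]
top tray [([248.7, 427.3], 0.95), ([280.4, 394.9], 0.41)]
top plate [([248.7, 229.6], 0.96)]
```

View pics/scene0.png

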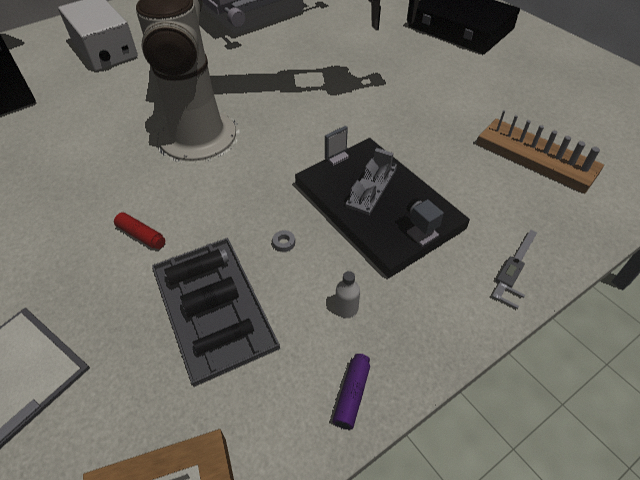

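View pics/top0.png

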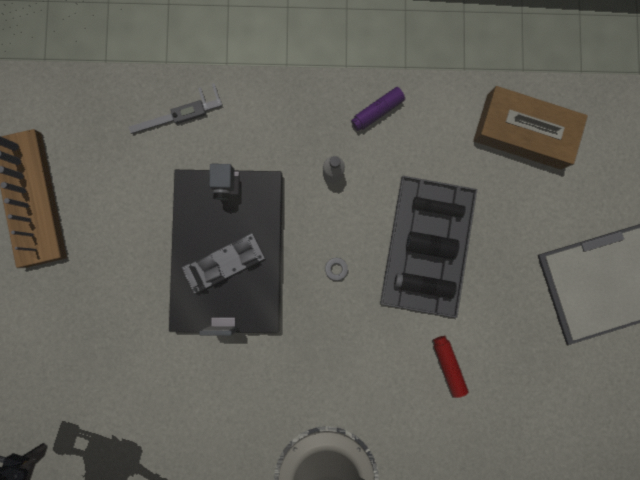

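The scene view shows the necked barrel as the tray's top one (210,266), with its neck towards (225,257). In the top view it lies at (425,286) with its neck at (398,280). The fixture is at (223,263) with its stop at the left end (190,277). The red and purple look-alikes lie outside the tray.

```bash
cat > h.py <<'E'
from rig import env, grab_frame, camera_model, models, job_done
import cv2,numpy as np
def cloud(c,d):
    m=camera_model(c);v,u=np.mgrid[:480,:640]
    P=np.stack([(u-m["cx"])/m["fx"]*d,(v-m["cy"])/m["fy"]*d,d],-1)
    return (P-np.array(m["t"]))@np.array(m["R"])
def ray(c,uv,z):
    m=camera_model(c);R=np.array(m["R"]);o=-R.T@np.array(m["t"])
    w=R.T@np.array([(uv[0]-m["cx"])/m["fx"],(uv[1]-m["cy"])/m["fy"],1]);return o+w*(z-o[2])/w[2]
E
python3 - <<'E'
from h import *
for c,roi,froi in(("top",(392,268,462,304),(175,225,270,300)),("scene",(158,243,234,292),(335,140,405,218))):
    im=cv2.imread(f"pics/{c}0.png");P=cloud(c,np.load(f"pics/{c}0.npy"))
    def sub(r): return P[r[1]:r[3],r[0]:r[2]].reshape(-1,3)
    q=sub(froi)
    for n,lo,hi in(("base",.046,.057),("blocktop",.088,.096),("stoptop",.100,.112)):
        s=q[(q[:,2]>lo)&(q[:,2]<hi)]
        if len(s)>5:
            r=cv2.minAreaRect((s[:,:2]*1000).astype(np.float32));print(c,n,len(s),s[:,2].mean().round(4),np.round(r[0],1),np.round(r[1],1),round(r[2],1))
    q=sub(roi)
    s=q[(q[:,2]>.03)&(q[:,2]<.065)]
    r=cv2.minAreaRect((s[:,:2]*1000).astype(np.float32));print(c,"barrel",len(s),np.percentile(s[:,2],97).round(4),np.round(r[0],1),np.round(r[1],1),round(r[2],1))
    for k,l in(("barrel",.034),("neck_end",.034),("seat",.0984),("stop_face",.0984),("fixture",.04),("tray",.0)):
        for r in models.tip_of(c,l and k): print(c,k,ray(c,r["at"][::-1],l).round(4),round(r["confidence"],2))
im=cv2.imread("pics/top0.png");a=cv2.resize(im[225:305,170:290],None,fx=5,fy=5,interpolation=2);b=cv2.resize(im[260:310,380:470],None,fx=5,fy=5,interpolation=2)
o=np.zeros((400,1050,3),np.uint8);o[:,:600]=a;o[:250,600:]=b;cv2.imwrite("pics/crop.png",cv2.resize(o,(798,304)))
E
```

```text
top base 1070 0.0521 [478.8 229.7] [ 62.3 170.2] 27.5
top blocktop 269 0.0912 [480.6 226.2] [ 49.5 136.5] 27.4
top stoptop 141 0.1045 [449.5 285.3] [43.4 12.6] 27.4
top barrel 1019 0.0551 [ 436.8 -215.3] [133.   38.2] 80.5
top barrel [ 0.8377 -0.1081  0.034 ] 0.73
top barrel [ 0.4234 -0.2171  0.034 ] 0.61
top neck_end [ 0.4554 -0.1475  0.034 ] 0.86
top neck_end [ 0.8009 -0.054   0.034 ] 0.83
top neck_end [ 0.322  -0.2435  0.034 ] 0.57
top seat [0.4774 0.2111 0.0984] 0.71
top seat [0.4803 0.2132 0.0984] 0.61
top stop_face [0.4521 0.2859 0.0984] 0.93
top stop_face [ 0.5254 -0.2237  0.0984] 0.74
top fixture [0.4815 0.2199 0.04  ] 0.94
top fixture [0.6808 0.0017 0.04  ] 0.74
top fixture [ 0.4502 -0.1476  0.04  ] 0.43Traceback (most recent call last):
  File "<stdin>", line 14, in <module>
ValueError: it knows: barrel, cleaner, fat_barrel, fixture, neck_end, plate, ring_gauge, seat, slim_barrel, stop_face, tray, v_free_left, v_free_right, v_stop_left, v_stop_right
```

Run:
```python
from h import *
f=np.deg2rad(117.4);u=np.array([np.cos(f),np.sin(f)]);n=np.array([-u[1],u[0]]);O=np.array([.4854,.2160])
g=np.deg2rad(80.5);bu=np.array([np.cos(g),np.sin(g)]);bn=np.array([-bu[1],bu[0]]);B=np.array([.4358,-.2212])
for c in("top","scene"):
    P=cloud(c,np.load(f"pics/{c}0.npy")).reshape(-1,3)
    q=P[:,:2]-O;a,b=q@u,q@n;k=(abs(b)<.04)&(abs(a)<.11)
    s=k&(P[:,2]>.088)&(P[:,2]<.096)&(abs(a)<.065)
    print(c,"blocks along",np.percentile(a[s],[1,99]).round(4),"gap",a[s&(a<0)].max().round(4),a[s&(a>0)].min().round(4),"across",np.percentile(b[s],[1,99]).round(4),P[s,2].mean())
    s=k&(P[:,2]>.1)&(P[:,2]<.112);print("stop",np.percentile(a[s],[1,99]).round(4),np.percentile(b[s],[1,99]).round(4))
    q=P[:,:2]-B;a,b=q@bu,q@bn;s=(abs(b)<.035)&(abs(a)<.09)&(P[:,2]>.03)
    print("barrel along",np.percentile(a[s],[1,99]).round(4),"across",np.percentile(b[s],[1,99]).round(4),"z",P[s,2].max())
    # ridge fit
    s=s&(P[:,2]>.048);print("ridge", np.polyfit(a[s],b[s],1).round(4), P[s,2].max())
# turn angles
im=cv2.imread("pics/top0.png");a=cv2.resize(im[225:305,170:290],None,fx=5,fy=5,interpolation=2);b=cv2.resize(im[260:310,380:470],None,fx=5,fy=5,interpolation=2)
o=np.zeros((400,1050,3),np.uint8);o[:,:600]=a;o[:250,600:]=b;cv2.imwrite("pics/crop.png",cv2.resize(o,(798,304)))
from scipy.spatial.transform import Rotation as R
T=R.from_rotvec(env.get_obs()["eef_rot"]).as_matrix();print(T.round(3))
```

```text
top blocks along [-0.0563  0.0561] gap -0.0252 0.0249 across [-0.025   0.0242] 0.09111530262337714
stop [0.0718 0.0842] [-0.0216  0.0215]
barrel along [-0.0589  0.0717] across [-0.0185  0.0185] z 0.058501798774969374
ridge [-0.0034  0.0001] 0.058501798774969374
scene blocks along [-0.0569  0.0565] gap -0.0229 0.0245 across [-0.0279  0.0224] 0.0904533812770819
stop [0.0715 0.0869] [-0.0243  0.0182]
barrel along [-0.057   0.0725] across [-0.0207  0.012 ] z 0.055453371234373224
ridge [ 0.0049 -0.0025] 0.055453371234373224
[[-0.96  0.28 -0.  ]
 [ 0.28  0.96  0.  ]
 [ 0.    0.   -1.  ]]
```

View pics/crop.png

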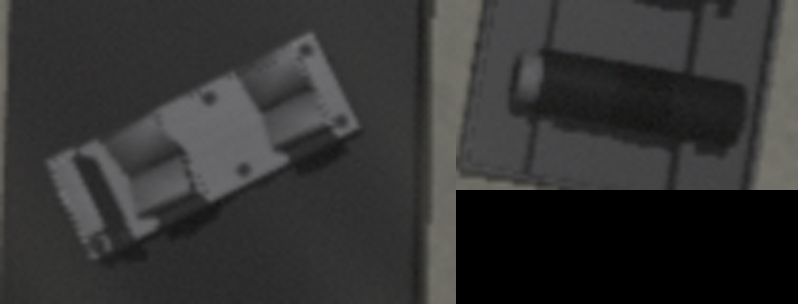

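The crop confirms the neck is at the barrel's left end and the stop at the fixture's left end. In the top view every size matches the given ones to about 1 mm. The scene camera puts both things about 2 mm further in +x, so I'll use barrel (0.437, -0.221) with its axis at 80.5°, and fixture (0.486, 0.2165) at 117.4°.

play_rows --deltas "-3.1 -2.2 0 0 0 0 6.2;-3.1 -2.2 0 0 0 0 6.2;-3.1 -2.2 0 0 0 0 6.2;-3.1 -2.2 0 0 0 0 6.2;-3.1 -2.2 0 0 0 0 6.2" --newtons 25

```text
clock: 1.55
eef_pos: [0.2797, 0.4018, 0.2147]
eef_rot: [0.444, 3.11, 0.001]
ft_force: [-0.1, -1.2, 0.1]
gripper_width: 0.668
grip_force: 0.0
```

play_rows --deltas "-3.1 -2.2 0 0 0 0 6.2;-3.1 -2.2 0 0 0 0 6.2;-3.1 -2.2 0 0 0 0 6.2;-3.1 -2.2 0 0 0 0 6.2;-3.1 -2.2 0 0 0 0 6.2"

```text
clock: 2.05
eef_pos: [0.3979, 0.2527, 0.2148]
eef_rot: [0.444, 3.109, 0.001]
ft_force: [0.7, 0.4, -0.1]
gripper_width: 0.671
grip_force: 0.0
```

play_rows --deltas "-1.7 -4.4 0 0 0 0 6.2;-1.7 -4.4 0 0 0 0 6.2;-1.7 -4.4 0 0 0 0 6.2;-1.7 -4.4 0 0 0 0 6.2;-1.7 -4.4 0 0 0 0 6.2"

```text
clock: 2.55
eef_pos: [0.4169, 0.0172, 0.2149]
eef_rot: [0.444, 3.109, -0.0]
ft_force: [1.1, 0.3, -0.2]
gripper_width: 0.675
grip_force: 0.0
```

play_rows --deltas "-1.7 -4.4 0 0 0 0 6.2;-1.7 -4.4 0 0 0 0 6.2;-1.7 -4.4 0 0 0 0 6.2;-1.7 -4.4 0 0 0 0 6.2;-1.7 -4.4 0 0 0 0 6.2"

```text
clock: 3.05
eef_pos: [0.4368, -0.2182, 0.2148]
eef_rot: [0.445, 3.109, -0.0]
ft_force: [1.0, 0.8, 0.0]
gripper_width: 0.674
grip_force: 0.0
```

play_rows --deltas "0 0 0 0 0 0.145 6.2;0 0 0 0 0 0.145 6.2;0 0 0 0 0 0.145 6.2;0 0 0 0 0 0.145 6.2;0 0 0 0 0 0.145 6.2"

```text
clock: 3.55
eef_pos: [0.437, -0.2161, 0.2147]
eef_rot: [1.527, 2.746, -0.0]
ft_force: [-0.2, 0.1, 0.4]
gripper_width: 0.674
grip_force: 0.0
```

play_rows --deltas "0 0 0 0 0 0.145 6.2;0 0 0 0 0 0.145 6.2;0 0 0 0 0 0.145 6.2;0 0 0 0 0 0.145 6.2;0 0 0 0 0 0.145 6.2"

```text
clock: 4.05
eef_pos: [0.437, -0.216, 0.2147]
eef_rot: [2.401, 2.026, 0.0]
ft_force: [-0.9, -0.4, -0.4]
gripper_width: 0.674
grip_force: 0.0
```

play_rows --deltas "-0.5 0 4.5 0 0 0 6.2;0 0 4.5 0 0 0 6.2;0 0 4.5 0 0 0 6.2;0 0 3.5 0 0 0 6.2;0 0 1.5 0 0 0 6.2"

```text
clock: 4.55
eef_pos: [0.4339, -0.219, 0.026]
eef_rot: [-2.39, -2.029, 0.001]
ft_force: [0.5, 0.9, -0.4]
gripper_width: 0.674
grip_force: 0.0
```

play_rows --deltas "0 0 1.4 0 0 0 6.2;0 0 0 0 0 0 6.2"

```text
clock: 4.75
eef_pos: [0.4348, -0.2198, 0.0137]
eef_rot: [-2.392, -2.03, 0.001]
ft_force: [0.1, -0.2, -0.2]
gripper_width: 0.673
grip_force: 0.0
```

Run:
```python
from h import *
im,d=grab_frame("scene");cv2.imwrite("pics/s1.png",cv2.resize(im[200:400,120:320],(600,600),interpolation=2))
```

```text
(no output)
```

View pics/s1.png

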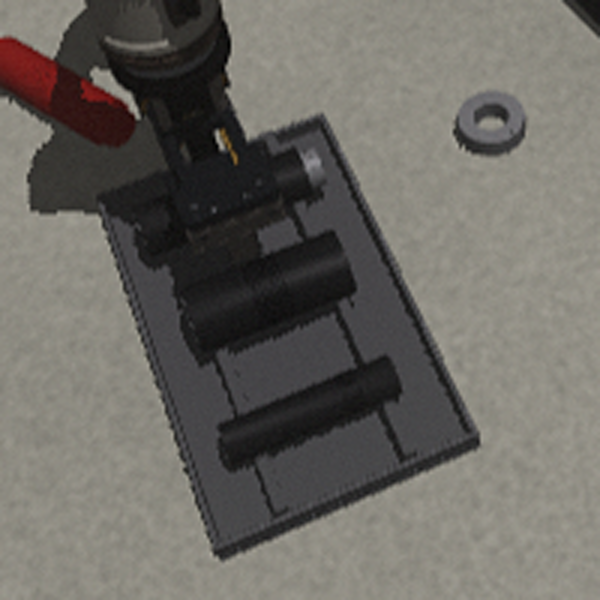

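The fingers straddle the necked barrel at its middle (crop ~(235,190)), and the other barrels are untouched. Next I grip it.

play_rows --deltas "0 0.2 -0.1 0 0 0 6;0 0 0 0 0 0 4.2;0 0 0 0 0 0 3;0 0 0 0 0 0 3;0 0 0 0 0 0 3" --newtons 25

```text
clock: 5.3
eef_pos: [0.4351, -0.221, 0.0168]
eef_rot: [-2.388, -2.032, 0.008]
ft_force: [-13.0, 0.2, 11.2]
gripper_width: 0.41
grip_force: 25.0
```

play_rows --deltas "0 0 0 0 0 0 3;0 0 0 0 0 0 3;0 0 0 0 0 0 3"

```text
clock: 5.6
eef_pos: [0.4351, -0.2209, 0.0168]
eef_rot: [-2.389, -2.031, 0.008]
ft_force: [-12.6, -0.9, 10.6]
gripper_width: 0.406
grip_force: 25.0
```

play_rows --deltas "0 -0.2 -0.5 0 0 0 3;0 0 -1.5 0 0 0 3;0 0 -3 0 0 0 3;0 0 -4 0 0 0 3;0 0 -4 0 0 0 3"

```text
clock: 6.1
eef_pos: [0.4358, -0.2204, 0.1477]
eef_rot: [-2.394, -2.033, -0.0]
ft_force: [0.4, 0.3, -1.6]
gripper_width: 0.405
grip_force: 25.0
```

play_rows --deltas "0 0 -4 0 0 0 3;0 0 -2 0 0 0 3;0 0 0 0 0 0 3"

```text
clock: 6.4
eef_pos: [0.4381, -0.2223, 0.2104]
eef_rot: [2.389, 2.028, 0.002]
ft_force: [-1.0, 0.4, -2.0]
gripper_width: 0.408
grip_force: 25.0
```

Run:
```python
from h import *
im,d=grab_frame("scene");cv2.imwrite("pics/s2.png",cv2.resize(im[120:360,100:420],(640,480),interpolation=2))
```

```text
(no output)
```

View pics/s2.png

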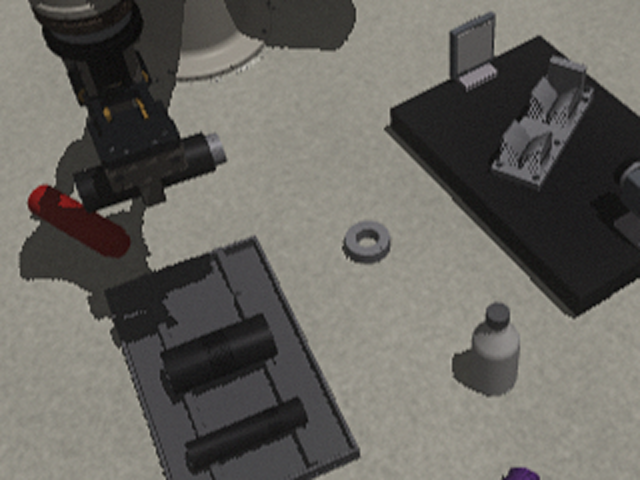

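The barrel is held level at its middle with the neck to the right (crop (215,150)), and the other barrels, ring and bottle are undisturbed.

play_rows --deltas "3.9 -0.2 0 0 0 0 3;3.9 -0.2 0 0 0 0 3;3.9 -0.2 0 0 0 0 3;3.9 -0.2 0 0 0 0 3;3.9 -0.2 0 0 0 0 3"

```text
clock: 6.95
eef_pos: [0.4565, -0.0249, 0.2039]
eef_rot: [-2.393, -2.03, 0.003]
ft_force: [1.3, 0.0, -2.5]
gripper_width: 0.41
grip_force: 25.0
```

play_rows --deltas "3.9 -0.2 0 0 0 0 3;3.9 -0.2 0 0 0 0 3;3.9 -0.2 0 0 0 0 3;3.9 -0.2 0 0 0 0 3;3.9 -0.2 0 0 0 0 3"

```text
clock: 7.45
eef_pos: [0.4782, 0.1687, 0.2038]
eef_rot: [-2.393, -2.032, 0.005]
ft_force: [0.7, -0.7, -2.1]
gripper_width: 0.409
grip_force: 25.0
```

play_rows --deltas "3.4 0 0 0 0 -0.128 3;0 0 0 0 0 -0.128 3;0 0 0 0 0 -0.128 3;0 0 0 0 0 -0.128 3;0 0 0 0 0 -0.128 3"

```text
clock: 7.95
eef_pos: [0.4836, 0.2006, 0.2035]
eef_rot: [-1.624, -2.685, 0.005]
ft_force: [0.4, 0.6, -2.8]
gripper_width: 0.403
grip_force: 25.0
```

play_rows --deltas "0 0 0 0 0 0 3;0 0 0 0 0 0 3;0 0 0 0 0 0 3"

```text
clock: 8.25
eef_pos: [0.4847, 0.2006, 0.2056]
eef_rot: [-1.636, -2.68, 0.002]
ft_force: [0.4, -0.5, -1.4]
gripper_width: 0.408
grip_force: 25.0
```

Run:
```python
from h import *
for c in("top","scene"):
    im,d=grab_frame(c);np.save(f"pics/{c}3.npy",d);cv2.imwrite(f"pics/{c}3.png",im)
    P=cloud(c,d).reshape(-1,3)
    o=env.get_obs();t=o["eef_pos"];print(np.round(t,4),np.round(o["eef_rot"],3))
    f=np.deg2rad(117.4);u=np.array([np.cos(f),np.sin(f)]);n=np.array([-u[1],u[0]])
    q=P[:,:2]-np.array([.4854,.2160]);a,b=q@u,q@n
    tz=t[2]+.0172
    s=(abs(b)<.05)&(abs(a)<.1)&(abs(P[:,2]-tz)<.021)
    end=s&(abs(b)<.03)&(a<-.025);ne=s&(a>.03)
    for nme,k in(("free",end),("neckside",ne)):
        if k.sum(): print(c,nme,k.sum(),"a",np.percentile(a[k],[1,99]).round(4),"b",np.percentile(b[k],[1,50,99]).round(4),"z",P[k,2].max().round(4))
    k=(end|ne)&(P[:,2]>tz+.012);print("ridge",np.polyfit(a[k],b[k],1).round(4))
```

```text
[0.4849 0.2006 0.2059] [-1.636e+00 -2.681e+00  1.000e-03]
top free 504 a [-0.0744 -0.0322] b [-0.0096  0.0115  0.0274] z 0.244
top neckside 1 a [0.0586 0.0586] b [0.0213 0.0213 0.0213] z 0.2252
ridge [0.0456 0.012 ]
[0.4851 0.2006 0.2062] [-1.635e+00 -2.682e+00  1.000e-03]
scene free 511 a [-0.0756 -0.0251] b [-0.016   0.0018  0.0233] z 0.2434
scene neckside 15 a [0.0316 0.0453] b [0.011  0.0167 0.0217] z 0.2398
ridge [0.05   0.0073]
```

View pics/scene3.png

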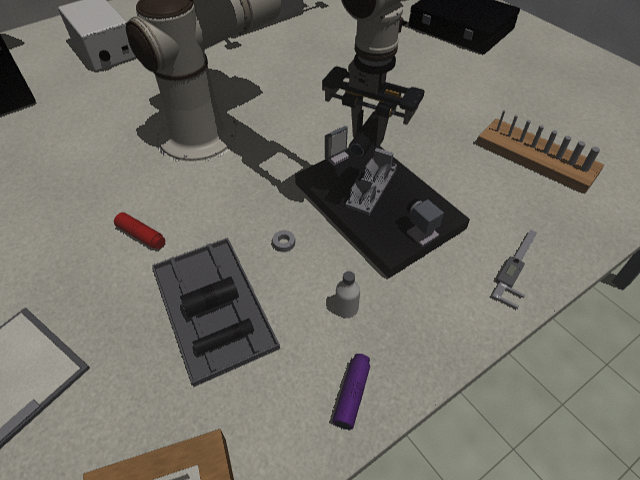

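play_rows --deltas "0.7 0.7 3 0 0 0 3;0 0 3 0 0 0 3;0 0 3 0 0 0 3;0 0 1.6 0 0 0 3;0 0 0 0 0 0 3"

```text
clock: 8.85
eef_pos: [0.4859, 0.2097, 0.0977]
eef_rot: [-1.633, -2.679, 0.006]
ft_force: [-0.1, 1.0, -2.5]
gripper_width: 0.403
grip_force: 25.0
```

play_rows --deltas "0 0 0 0 0 0 3;0 0 0 0 0 0 3"

```text
clock: 9.05
eef_pos: [0.4896, 0.2103, 0.1023]
eef_rot: [1.633, 2.681, 0.003]
ft_force: [0.2, -0.2, -2.3]
gripper_width: 0.411
grip_force: 25.0
```

Run:
```python
from h import *
f=np.deg2rad(117.4);u=np.array([np.cos(f),np.sin(f)]);n=np.array([-u[1],u[0]])
o=env.get_obs();t=o["eef_pos"];print(np.round(t,4),np.round(o["eef_rot"],3),(t[:2]-[.4854,.2160])@np.c_[u,n])
V=[]
for c in("top","scene"):
    im,d=grab_frame(c);V.append(im)
    P=cloud(c,d).reshape(-1,3)
    q=P[:,:2]-np.array([.4854,.2160]);a,b=q@u,q@n
    s=(abs(b)<.022)&(abs(a)<.09)&(P[:,2]>.112)&(P[:,2]<.14)
    for nme,k in(("free",s&(a<-.03)),("neck",s&(a>.03))):
        if k.sum()>3: print(c,nme,k.sum(),"a",np.percentile(a[k],[1,99]).round(4),"b",np.percentile(b[k],[1,50,99]).round(4),"z",np.percentile(P[k,2],95).round(4))
a=cv2.resize(V[0][215:315,165:290],(500,400),interpolation=2);b=cv2.resize(V[1][120:220,330:405],(300,400),interpolation=2)
cv2.imwrite("pics/c4.png",np.hstack([a,b]))
```

```text
[0.4896 0.2103 0.1023] [1.633 2.681 0.003] [-0.0069815  -0.00108332]
top free 338 a [-0.0681 -0.0308] b [-0.0176  0.0029  0.0185] z 0.1388
scene free 314 a [-0.0692 -0.031 ] b [-0.0208 -0.0063  0.0144] z 0.1378
scene neck 18 a [0.0301 0.0451] b [-0.0011  0.0069  0.0137] z 0.1376
```

View pics/c4.png

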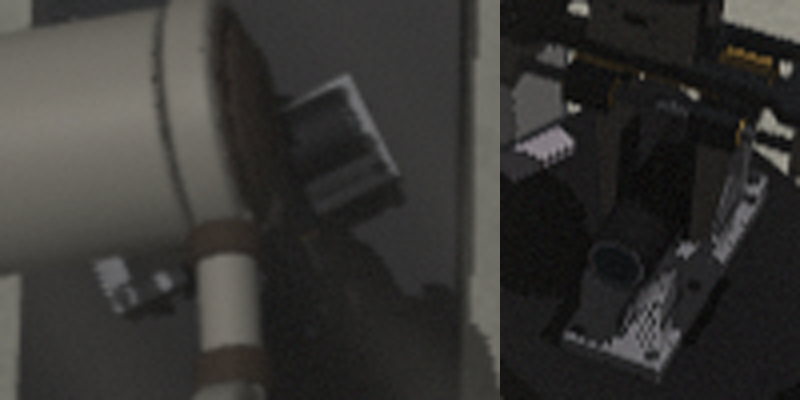

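Over the near V-block, the barrel's free end (right crop ~(615,262)) is aligned with the V. It is about 21 mm above the seat and about 8 mm short of the stop. I'll lower it gently.

play_rows --deltas "0 0 0.6 0 0 0 3;0 0 0.5 0 0 0 3;0 0 0.4 0 0 0 3;0 0 0.2 0 0 0 3;0 0 0 0 0 0 3"

```text
clock: 9.65
eef_pos: [0.4883, 0.2101, 0.0834]
eef_rot: [-1.634, -2.683, 0.0]
ft_force: [-0.4, 0.3, -2.9]
gripper_width: 0.41
grip_force: 25.0
```

play_rows --deltas "0 0 0.1 0 0 0 3;0 0 0 0 0 0 3;0 0 0.1 0 0 0 3;0 0 0 0 0 0 3;0 0 0 0 0 0 3"

```text
clock: 10.15
eef_pos: [0.4891, 0.2103, 0.0822]
eef_rot: [1.633, 2.682, 0.002]
ft_force: [2.4, 1.3, 1.6]
gripper_width: 0.408
grip_force: 25.0
```

play_rows --deltas "0 0.1 0 0 0 0 3;0 0 0 0 0 0 3;0 0 0 0 0 0 3"

```text
clock: 10.45
eef_pos: [0.4894, 0.2105, 0.0818]
eef_rot: [1.633, 2.683, 0.0]
ft_force: [1.3, 0.4, 1.5]
gripper_width: 0.409
grip_force: 25.0
```

play_rows --deltas "0 0 0.1 0 0 0 3;0 0 0 0 0 0 3;0 0 0 0 0 0 3"

```text
clock: 10.75
eef_pos: [0.4897, 0.2105, 0.0815]
eef_rot: [1.632, 2.683, 0.0]
ft_force: [-0.4, -1.2, 8.0]
gripper_width: 0.405
grip_force: 25.0
```

It's seated with both flanks taking load. Next I slide it to the stop.

play_rows --deltas "0 0 -0.05 0 0 0 3;0.2 0 0 0 0 0 3;0.2 0 0 0 0 0 3;0.1 0 0 0 0 0 3;0 0 0 0 0 0 3"

```text
clock: 11.25
eef_pos: [0.4875, 0.2146, 0.0816]
eef_rot: [1.632, 2.682, -0.0]
ft_force: [2.4, -4.9, 5.6]
gripper_width: 0.409
grip_force: 25.0
```

play_rows --deltas "0.1 0 0 0 0 0 3;0 0 0 0 0 0 3;0 0 0 0 0 0 3"

```text
clock: 11.55
eef_pos: [0.4871, 0.2154, 0.0816]
eef_rot: [1.633, 2.682, -0.0]
ft_force: [2.2, -4.7, 4.6]
gripper_width: 0.406
grip_force: 25.0
```

play_rows --deltas "0.1 0 0 0 0 0 3;0 0 0 0 0 0 3;0 0 0 0 0 0 3"

```text
clock: 11.85
eef_pos: [0.4867, 0.2163, 0.0816]
eef_rot: [1.632, 2.682, -0.0]
ft_force: [2.7, -5.4, 5.5]
gripper_width: 0.407
grip_force: 25.0
```

play_rows --deltas "0.1 0 0 0 0 0 3;0 0 0 0 0 0 3;0 0 0 0 0 0 3"

```text
clock: 12.15
eef_pos: [0.4862, 0.2172, 0.0816]
eef_rot: [1.633, 2.682, -0.0]
ft_force: [2.5, -5.7, 5.1]
gripper_width: 0.411
grip_force: 25.0
```

play_rows --deltas "0.1 0 0 0 0 0 3;0 0 0 0 0 0 3;0 0 0 0 0 0 3"

```text
clock: 12.45
eef_pos: [0.4862, 0.2172, 0.0816]
eef_rot: [1.632, 2.681, -0.002]
ft_force: [3.4, -8.0, 4.7]
gripper_width: 0.406
grip_force: 25.0
```

play_rows --deltas "0.1 0 0 0 0 0 3;0 0 0 0 0 0 3;0 0 0 0 0 0 3"

```text
clock: 12.75
eef_pos: [0.4862, 0.2172, 0.0816]
eef_rot: [1.631, 2.68, -0.003]
ft_force: [5.6, -10.5, 3.5]
gripper_width: 0.406
grip_force: 25.0
```

The neck is butted: motion has stopped and the axial force has risen to 12 N. I'll relieve it a little, release, and rise.

play_rows --deltas "-0.1 0 0 0 0 0 3;0 0 0 0 0 0 4;0 0 0 0 0 0 5;0 0 0 0 0 0 6;0 0 0 0 0 0 6.2"

```text
clock: 13.25
eef_pos: [0.4842, 0.2188, 0.0805]
eef_rot: [-1.633, -2.682, 0.001]
ft_force: [-0.6, 0.8, -0.4]
gripper_width: 0.666
grip_force: 0.0
```

play_rows --deltas "0 0 -1 0 0 0 6.2;0 0 -2 0 0 0 6.2;0 0 -3 0 0 0 6.2;0 0 0 0 0 0 0;0 0 0 0 0 0 0"

```text
clock: 13.75
eef_pos: [0.4856, 0.2188, 0.1422]
eef_rot: [1.633, 2.682, 0.002]
ft_force: [-0.9, 1.1, 0.1]
gripper_width: 0.523
grip_force: 0.0
```

play_rows --deltas "0 0 0 0 0 0 0;0 0 0 0 0 0 0;0 0 0 0 0 0 0;0 0 0 0 0 0 0;0 0 0 0 0 0 0"

```text
clock: 14.25
eef_pos: [0.4849, 0.2185, 0.1408]
eef_rot: [-1.634, -2.683, 0.001]
ft_force: [1.2, 1.4, 0.9]
gripper_width: 0.088
grip_force: 0.0
```

Run:
```python
from h import *
f=np.deg2rad(117.4);u=np.array([np.cos(f),np.sin(f)]);n=np.array([-u[1],u[0]])
o=env.get_obs();t=o["eef_pos"];print(np.round(t,4),np.round(o["ft_force"],2),(t[:2]-[.4854,.2160])@np.c_[u,n])
V=[]
for c in("top","scene"):
    im,d=grab_frame(c);V.append(im)
    P=cloud(c,d).reshape(-1,3)
    q=P[:,:2]-np.array([.4854,.2160]);a,b=q@u,q@n
    s=(abs(b)<.022)&(abs(a)<.09)&(P[:,2]>.096)&(P[:,2]<.125)
    for nme,k in(("free",s&(a<-.03)),("neck",s&(a>.03)&(a<.07))):
        if k.sum()>3: print(c,nme,k.sum(),"a",np.percentile(a[k],[1,99]).round(4),"b",np.percentile(b[k],[1,50,99]).round(4),"z",np.percentile(P[k,2],95).round(4))
cv2.imwrite("pics/c5.png",cv2.resize(V[1][110:230,320:440],(600,600),interpolation=2))
```

```text
[0.4849 0.2185 0.1408] [1.24 1.4  0.87] [ 0.00248769 -0.00067007]
top free 287 a [-0.0607 -0.0307] b [-0.0186  0.0015  0.0181] z 0.1189
scene free 240 a [-0.0617 -0.0306] b [-0.0214 -0.0063  0.0132] z 0.1171
scene neck 98 a [0.0306 0.0696] b [-0.0215 -0.014  -0.0023] z 0.1157
```

View pics/c5.png

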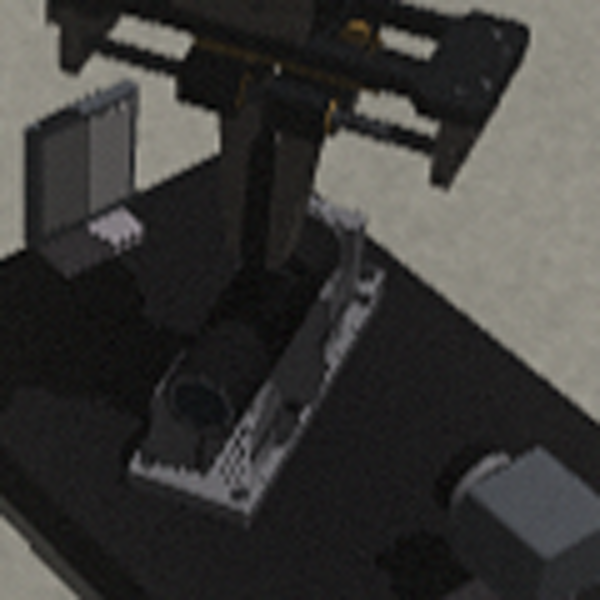

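The barrel lies in both Vs (crop (195,400) to (330,240)), with its free end at −60.7 mm, as it should be when butted. I'll centre the shut fingers and press.

play_rows --deltas "-0.2 0 0 0 0 0 0;0 0 0.8 0 0 0 0;0 0 0.7 0 0 0 0;0 0 0.3 0 0 0 0;0 0 0 0 0 0 0"

```text
clock: 14.85
eef_pos: [0.4852, 0.2167, 0.122]
eef_rot: [-1.633, -2.682, 0.002]
ft_force: [-0.8, 1.5, 0.1]
gripper_width: 0.005
grip_force: 0.0
```

play_rows --deltas "0 0 0.1 0 0 0 0;0 0 0.1 0 0 0 0;0 0 0.1 0 0 0 0;0 0 0 0 0 0 0;0 0 0 0 0 0 0"

```text
clock: 15.35
eef_pos: [0.486, 0.2168, 0.1202]
eef_rot: [1.634, 2.683, 0.0]
ft_force: [-0.7, 0.6, 0.6]
gripper_width: 0.006
grip_force: 0.0
```

play_rows --deltas "0 0 0.1 0 0 0 0;0 0 0 0 0 0 0;0 0 0.1 0 0 0 0;0 0 0 0 0 0 0;0 0 0 0 0 0 0"

```text
clock: 15.85
eef_pos: [0.4859, 0.2168, 0.1181]
eef_rot: [-1.634, -2.683, 0.0]
ft_force: [0.4, 0.6, -0.8]
gripper_width: 0.007
grip_force: 0.0
```

play_rows --deltas "0 0 0.1 0 0 0 0;0 0 0 0 0 0 0;0 0 0 0 0 0 0"

```text
clock: 16.15
eef_pos: [0.4861, 0.2168, 0.1176]
eef_rot: [1.634, 2.683, 0.0]
ft_force: [-2.3, -1.2, 4.2]
gripper_width: 0.003
grip_force: 2.4
```

play_rows --deltas "0 0 0 0 0 0 0;0 0 0 0 0 0 0;0 0 0.05 0 0 0 0;0 0 0 0 0 0 0;0 0 0 0 0 0 0"

```text
clock: 16.65
eef_pos: [0.4862, 0.2168, 0.1176]
eef_rot: [1.633, 2.683, 0.0]
ft_force: [-4.0, -0.8, 8.5]
gripper_width: 0.007
grip_force: 4.2
```

play_rows --deltas "0 -0.1 0 0 0 0 0;0 0 0 0 0 0 0;0 0 0 0 0 0 0;0 0 0 0 0 0 0"

```text
clock: 17.05
eef_pos: [0.4861, 0.2168, 0.1176]
eef_rot: [1.633, 2.682, 0.003]
ft_force: [-0.4, 0.5, 7.1]
gripper_width: 0.005
grip_force: 2.8
```

Side load is gone; now I add the last of the push.

play_rows --deltas "0 0 0.04 0 0 0 0;0 0 0 0 0 0 0;0 0 0 0 0 0 0;0 0 0 0 0 0 0"

```text
clock: 17.45
eef_pos: [0.4861, 0.2168, 0.1176]
eef_rot: [1.633, 2.682, 0.003]
ft_force: [-1.2, 0.8, 7.5]
gripper_width: 0.006
grip_force: 4.0
```

play_rows --deltas "0 0 0.04 0 0 0 0;0 0 0 0 0 0 0;0 0 0 0 0 0 0;0 0 0 0 0 0 0"

```text
clock: 17.85
eef_pos: [0.4861, 0.2168, 0.1175]
eef_rot: [1.633, 2.682, 0.003]
ft_force: [-3.2, -0.1, 10.7]
gripper_width: 0.002
grip_force: 5.1
```

Run:
```python
from h import *
f=np.deg2rad(117.4);u=np.array([np.cos(f),np.sin(f)]);n=np.array([-u[1],u[0]])
for c in("top","scene"):
    im,d=grab_frame(c);o=env.get_obs();print(o["ft_force"].round(2))
    P=cloud(c,d).reshape(-1,3)
    q=P[:,:2]-np.array([.4854,.2160]);a,b=q@u,q@n
    k=(abs(b)<.022)&(a>-.09)&(a<-.03)&(P[:,2]>.096)&(P[:,2]<.125)
    print(c,"a",np.percentile(a[k],[1,99]).round(4),"b",np.percentile(b[k],[1,50,99]).round(4),"z",np.percentile(P[k,2],95).round(4))
cv2.imwrite("pics/c6.png",cv2.resize(im[110:230,320:440],(600,600),interpolation=2))
```

```text
[-2.56  0.35 10.12]
top a [-0.0606 -0.0306] b [-0.0187  0.0014  0.0182] z 0.1186
[-2.66  0.85  9.33]
scene a [-0.0609 -0.0308] b [-0.0214 -0.0069  0.0135] z 0.1171
```

View pics/c6.png

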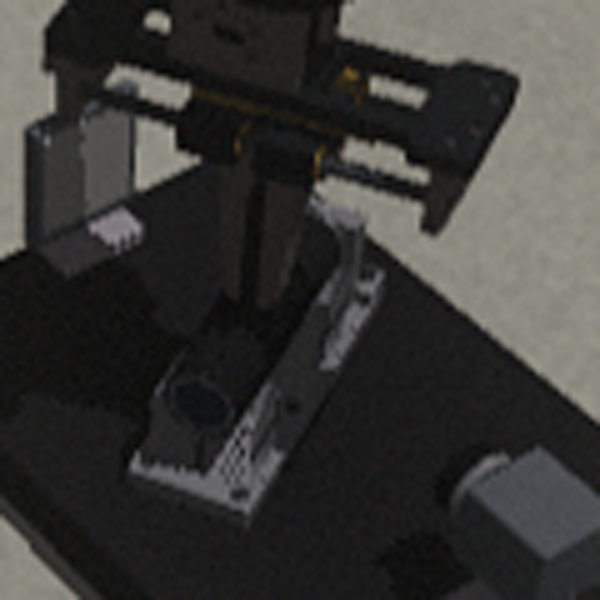

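The shut fingers bear on the barrel's middle (crop (260,300)). The barrel is seated and still butted. I'll trim the small side load and then hand in.

play_rows --deltas "0.1 -0.06 0 0 0 0 0;0 0 0 0 0 0 0;0 0 0 0 0 0 0;0 0 0 0 0 0 0"

```text
clock: 18.35
eef_pos: [0.486, 0.2169, 0.1176]
eef_rot: [1.632, 2.68, 0.004]
ft_force: [-0.3, -1.7, 7.7]
gripper_width: 0.007
grip_force: 4.0
```

play_rows --deltas "0 0 0 0 0 0 0;0 0 0 0 0 0 0;0 0 0 0 0 0 0;0 0 0 0 0 0 0;0 0 0 0 0 0 0"

```text
clock: 18.85
eef_pos: [0.486, 0.2168, 0.1175]
eef_rot: [1.632, 2.68, 0.004]
ft_force: [0.2, -1.3, 7.7]
gripper_width: 0.004
grip_force: 4.0
```

play_rows --deltas "0 0 0.04 0 0 0 0;0 0 0 0 0 0 0;0 0 0 0 0 0 0;0 0 0 0 0 0 0;0 0 0 0 0 0 0"

```text
clock: 19.35
eef_pos: [0.4861, 0.2169, 0.1176]
eef_rot: [1.632, 2.68, 0.004]
ft_force: [-1.2, -1.9, 10.4]
gripper_width: 0.006
grip_force: 5.1
```

play_rows --deltas "0 0 0 0 0 0 0;0 0 0 0 0 0 0;0 0 0 0 0 0 0;0 0 0 0 0 0 0;0 0 0 0 0 0 0"

```text
clock: 19.85
eef_pos: [0.4861, 0.2169, 0.1175]
eef_rot: [1.632, 2.68, 0.004]
ft_force: [-0.3, -2.0, 10.4]
gripper_width: 0.004
grip_force: 5.1
```

Steady at about 10 N.

```bash
python3 -c "
from rig import job_done
print(job_done())"
```

```text
the job is handed in; nothing more can be done
None
```

The necked barrel lies in both V-blocks with its threaded end against the stop, held down at its middle at about 10 N; I handed the job in at about 20 s, and no verdict came back.

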